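Return the squeeze bottles to their spill dishes

ROBOT

A 6-joint arm with a two-finger parallel gripper is mounted at the origin on the work surface. World frame = base frame: x ahead of the robot, y to its left, z up, the work surface at z = 0. Lengths are in m, angles in rad, forces in N, time in s.
With the tool pointing down it reaches from about 0.4 to 0.825 m from the base axis. Payload 7 kg.
Tool frame: the origin (TCP) lies between the finger pads; the fingertips stand 11 mm ahead of it and the grasp point (between the pads) lies 8 mm behind it; x points along the fingers, z is the direction in which the jaws open and shut, and the axes are right-handed (so a half turn about x gives the same grasp; the last joint's range is limited). The gripper opens to 88 mm and grips with 3 to 60 N. Pads are 19 mm wide; open, the fingers measure 130 mm over their backs; the gripper's body (78 mm by 193 mm) begins 47 mm behind the grasp point.
Start: joints at [-0.91, 0.359, 0.012, 0, -1.224, -0.288], TCP at [0.246, -0.629, 0.203] pointing down, gripper open.
Joint ranges: [-3.07, 3.07], [-1.43, 2.12], [-1.02, 1.25], [-3.03, 1.67], [-3.05, -0], [-3.03, 3.03]. Speed limits (rad/s): [2.39, 2.39, 3.01, 3.14, 3.14, 3.14].

INTERFACE

Orientations are given as [roll, pitch, yaw] about the fixed x, y, z axes, in that order (R = Rz(yaw) Ry(pitch) Rx(roll)).
In Python, from station import arm gives the robot as it stands.
- The arm moves only by the tool jog_arm, never from a script. Its argument "motion" is a list of rows, each an object of numbers: "dx", "dy", "dz": the shift along the tool's x, y, z in m; "twist": the turn about the tool's x in degrees. In form: [{"dx": .., "dy": .., "dz": .., "twist": ..}, ...]. A call has 1 to 20 rows; each row is the pose to reach, as a shift and turn from the pose commanded when the call began, along the tool's axes at that moment; what a row does not reach only later rows make up. A row lasts 1/12 s, in which the tool goes at most 41.7 mm and 7.16 degrees, less where a joint would pass 70% of its speed; a pose out of reach is approached as far as the arm can. A call with a gripper value outside its range is refused whole. "gripper" is the finger opening in m, from 0 to 0.0876, set as the call begins (left out, the last holds). The fingers move at their own pace and stop on an object; "newtons" is the grip in N (left out, the last holds). Time passes only in rows, so rows that repeat a pose let the fingers close. It gives the time, the measured TCP pose, the force and the opening at its end, in the units of the state.
- arm.get_state(): the state, without advancing time (a new reading comes with each control period).
- arm.grab_frame(name): name is "side" or "top" or "wrist"; returns the picture (480x640x3 uint8, red, green, blue); there is no depth.
- arm.camera_model(name): a dict with "camera_matrix" (3x3 intrinsics, pixels), "eye" and "attitude" of the camera in the world. Camera axes: x right, y down, z forward; pixel columns grow to the right and rows downward; lengths in m; the calibration is good to about 2 mm. A picture is of the moment at which its call begins: read the wrist's pose just before it. camera_model takes no time and is no camera call; for the wrist camera it gives the pose at the moment of the call.
- arm.job_done(): hands the job in, once; it reports no verdict.
The state is a dict: "t": time; "q": joint angles; "qd": joint speeds; "joint_efforts": joint torques, N m; "eef_pos": TCP position; "ee_rot": TCP orientation; "force": force on the tool from outside, world axes, zero at the start; "moment": the same for the moment, N m; "width": finger opening in m.
Only numpy, scipy, OpenCV 4.12 (cv2) and the standard library are available. Lean on these libraries where they do the work, as an engineer would, in place of code of your own. Each camera call takes 0.05 s, during which the arm holds its last target.

TASK

Put the three white squeeze bottles with blue caps back into the round steel spill dishes, one to a dish: the smallest bottle in the smallest dish, the middle one in the middle dish and the largest in the largest dish, each standing upright flat on the dish's floor. Do not drop or tip over a bottle, and leave the specimen jar and the beaker where they stand.

Things in the scene. Friction and masses are not known exactly. Their poses are not given: they have to be found in the camera images.
- bottle_small: The smallest of three closed loose round squeeze bottles: milky white body 36 mm in diameter, 50 mm high (top 12 mm slope in to the cap), straight blue cap 26 mm in diameter from 50 to 76 mm above the underside, blue nib 10 mm wide and 10 mm high on it (86 mm in all). About 70 g, upright. Origin: centre of the underside, z up its axis. Can be gripped from above by the cap.
- bottle_medium: The middle-sized of three closed loose round squeeze bottles: milky white body 50 mm in diameter, 72 mm high (top 12 mm slope in to the cap), straight blue cap 30 mm in diameter from 72 to 98 mm above the underside, blue nib 10 mm wide and 10 mm high on it (108 mm in all). About 150 g, upright. Origin: centre of the underside, z up its axis. Can be gripped from above by the cap.
- bottle_large: The largest of three closed loose round squeeze bottles: milky white body 64 mm in diameter, 96 mm high (top 12 mm slope in to the cap), straight blue cap 34 mm in diameter from 96 to 122 mm above the underside, blue nib 10 mm wide and 10 mm high on it (132 mm in all). About 280 g, upright. Origin: centre of the underside, z up its axis. Can be gripped from above by the cap.
- dish_small: The smallest of three shallow round stainless steel spill dishes, for the smallest bottle: 62 mm in diameter outside, 54 mm inside, 12 mm high, wall 4 mm, flat floor 4 mm thick. Empty at the start; fixed to the bench. Origin: centre of its underside on the bench, z up; its floor is 4 mm above the origin.
- dish_medium: The middle-sized of three shallow round stainless steel spill dishes, for the middle-sized bottle: 76 mm in diameter outside, 68 mm inside, 12 mm high, wall 4 mm, flat floor 4 mm thick. Empty at the start; fixed to the bench. Origin: centre of its underside on the bench, z up; its floor is 4 mm above the origin.
- dish_large: The largest of three shallow round stainless steel spill dishes, for the largest bottle: 90 mm in diameter outside, 82 mm inside, 12 mm high, wall 4 mm, flat floor 4 mm thick. Empty at the start; fixed to the bench. Origin: centre of its underside on the bench, z up; its floor is 4 mm above the origin.
- specimen_jar: Not to be moved. Squat closed amber glass specimen jar, 56 mm in diameter, with a flat dark metal lid 60 mm in diameter, 62 mm high. Loose, standing upright. Origin at the centre of the underside, z up.
- beaker: Not to be moved. Empty open clear glass beaker, 62 mm in diameter at the rim, 75 mm high. Loose, standing upright. Origin at the centre of the underside, z up.
Not all that is in view belongs to the job. What is shaped like the bottle_medium but yellow is not meant.

How it is judged:
By the outcome, as a careful person would: the job done as asked, in the order asked, and still so for the second after the job is handed in, with the robot touching nothing.
It also fails if it takes over 88 s, if anything falls off the work surface, if the arm or the gripper's body presses on something with over 40 N, if the wrist force passes 120 N, or if a joint passes its speed limit or range.

## Working session

There is one attempt and no reset: what is moved stays moved. The work goes in short steps, Python scripts to look and compute and a tool call to move; the robot and the scene stay as the last step left them, time stands still between calls to the robot, and variables do not carry over. Pictures are saved under pics/ and viewed, and the job is handed in when it is done.

Besides the shell and the picture viewer there is one more tool, called after "Emit:" as name([rows], argument=value, ...), one row to a line, values as JSON. jog_arm: Moves the arm, as the interface text tells. Its arguments: {"type":"object","properties":{"motion":{"type":"array"},"gripper":{"type":"number"},"newtons":{"type":"number"}},"required":["motion"]}

```bash
mkdir -p pics; ls; python3 - <<'E'
from station import arm
import cv2
s=arm.get_state(); print(s['t'],s['eef_pos'],s['ee_rot'],s['width'])
for n in ['top','side','wrist']:
    m=arm.camera_model(n); print(n,m)
    cv2.imwrite(f'pics/{n}0.png',arm.grab_frame(n)[:,:,::-1])
E
```

```text
pics
0.0 [ 0.24562083 -0.62816228  0.20252744] [0.10168868 1.56913468 2.04516271] 0.08750100424505426
top {'camera_matrix': array([[620.93782949,   0.        , 325.30482293],
       [  0.        , 620.93782949, 242.80836755],
       [  0.        ,   0.        ,   1.        ]]), 'eye': array([ 0.45927631, -0.00424865,  1.35847653]), 'attitude': array([-3.08841423,  0.0142484 , -1.58882358])}
side {'camera_matrix': array([[479.28636002,   0.        , 317.54365263],
       [  0.        , 479.28636002, 234.72401742],
       [  0.        ,   0.        ,   1.        ]]), 'eye': array([0.07910658, 0.68167513, 0.71868992]), 'attitude': array([-2.27675690e+00,  9.03104221e-04, -2.57339389e+00])}
wrist {'camera_matrix': array([[344.35084049,   0.        , 315.4495004 ],
       [  0.        , 344.35084049, 235.7389247 ],
       [  0.        ,   0.        ,   1.        ]]), 'eye': array([ 0.18115025, -0.65196009,  0.38356139]), 'attitude': array([ 2.87827526e+00, -1.08598777e-03,  1.94198747e+00])}
```

View pics/top0.png

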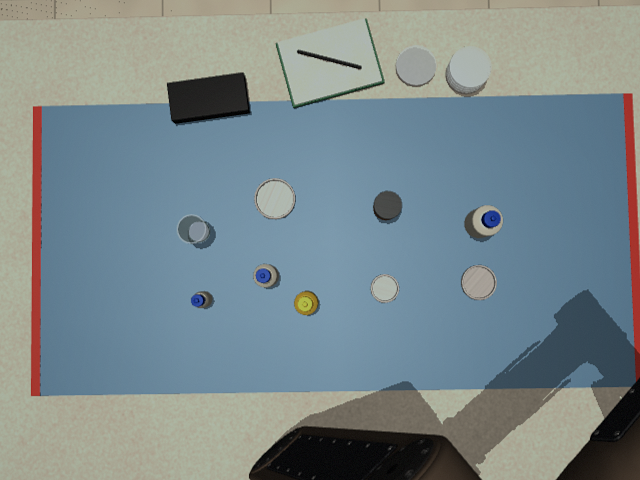

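View pics/side0.png

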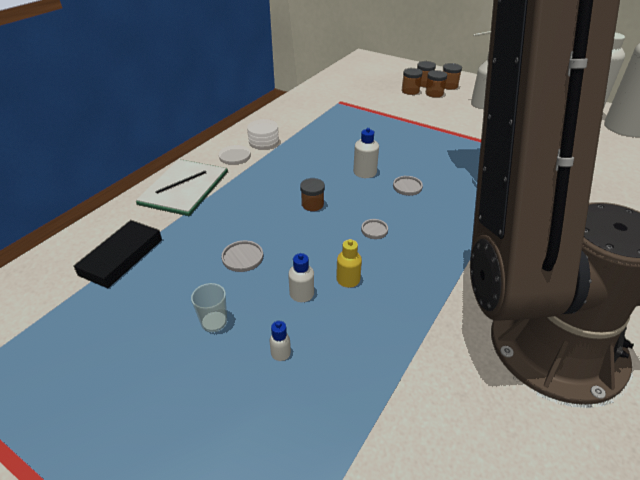

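View pics/wrist0.png

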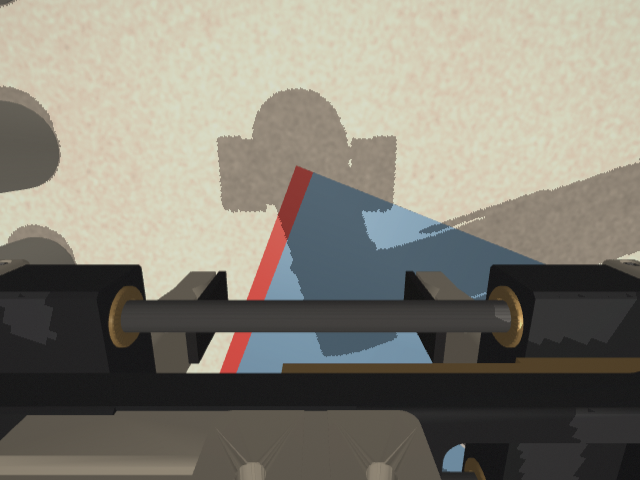

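Candidates in the top view: small bottle (198,300), medium (263,276), large (490,220); yellow decoy (306,303), which I reject. Dishes: (275,199), (385,288) and (478,282), to be told apart by measured diameter. The jar is at (387,206) and the beaker at (193,230).

```bash
cat > h.py <<'E'
import numpy as np, cv2
from scipy.spatial.transform import Rotation as R
def ray(m,u,v,z):
    d=R.from_euler('xyz',m['attitude']).as_matrix()@np.linalg.solve(m['camera_matrix'],[u,v,1]); e=np.array(m['eye'])
    return e+d*(z-e[2])/d[2]
def proj(m,p):
    c=R.from_euler('xyz',m['attitude']).as_matrix().T@(np.array(p)-m['eye']); k=m['camera_matrix']@c; return k[:2]/k[2]
E
python3 - <<'E'
from h import *
from station import arm
mt=arm.camera_model('top')
im=cv2.imread('pics/top0.png'); hsv=cv2.cvtColor(im,cv2.COLOR_BGR2HSV)
roi=np.zeros(im.shape[:2],np.uint8); roi[130:380,50:610]=255
blue=cv2.inRange(hsv,(110,170,60),(130,255,255))&roi
yel=cv2.inRange(hsv,(20,120,60),(35,255,255))&roi
dish=cv2.inRange(hsv,(0,0,90),(180,75,255))&roi
for n,mk,z in [('blue',blue,None),('yel',yel,.04),('dish',dish,.012)]:
    cs,_=cv2.findContours(mk,cv2.RETR_EXTERNAL,cv2.CHAIN_APPROX_NONE)
    for c in cs:
        if cv2.contourArea(c)<60: continue
        (u,v),(w,h),a=cv2.fitEllipse(c); r=cv2.minAreaRect(c)
        print(n,np.round([u,v,w,h],1),np.round(r[0],1),np.round(r[1],1), end=' ')
        for zz in ([.063,.085,.109] if z is None else [z]): print(np.round(ray(mt,*(r[0] if z is None else (u,v)),zz)[:2],4),end=' ')
        print('px/m',620.9/(1.3585-(z or .085)))
crop=cv2.resize(im[170:330,170:520],None,fx=2.2,fy=2.2,interpolation=cv2.INTER_CUBIC); cv2.imwrite('pics/topcrop.png',crop)
# side check: project
E
```

```text
blue [196.9 300.   10.6  11.5] [196.5 300. ] [10. 11.] [0.4142 0.2837] [0.415  0.2788] [0.4158 0.2735] px/m 487.5539850804868
blue [262.7 275.5  12.6  13.3] [262.5 275.5] [13. 13.] [0.4627 0.1452] [0.4627 0.1427] [0.4626 0.1399] px/m 487.5539850804868
blue [491.4 218.5  15.   15.6] [491.5 218.5] [15. 15.] [ 0.5728 -0.3346] [ 0.5709 -0.329 ] [ 0.5688 -0.3229] px/m 487.5539850804868
yel [305.8 302.6  22.2  22.9] [305.5 302.5] [22.6 22.6] [0.4038 0.0569] px/m 470.91391733029957
dish [478.9 282.1  34.6  35.7] [478.5 282.5] [35. 35.] [ 0.4401 -0.316 ] px/m 461.1214259190494
dish [487.  219.8  29.9  31.7] [487. 220.] [30. 30.] [ 0.5747 -0.3379] px/m 461.1214259190494
dish [298.3 263.1 195.5 208.2] [299.1 276.3] [217.  206.1] [0.4884 0.073 ] px/m 461.1214259190494
```

View pics/topcrop.png

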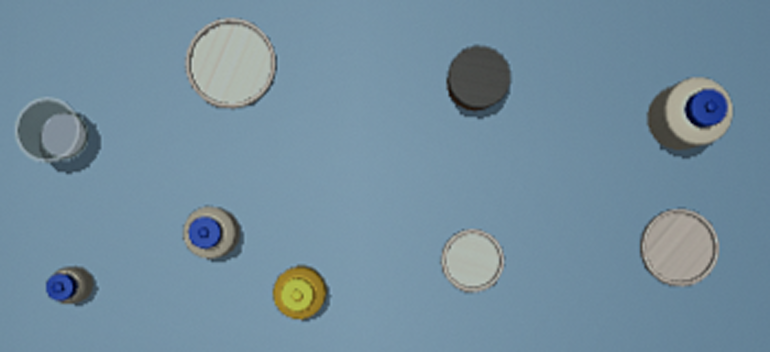

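The crop confirms three blue-capped white bottles, the yellow decoy, and three dishes (largest upper left, smallest lower middle, medium lower right). Next I'll refine the positions and cross-check them with the side view.

```bash
python3 - <<'E'
from h import *
from station import arm
mt=arm.camera_model('top'); ms=arm.camera_model('side')
im=cv2.imread('pics/top0.png'); hsv=cv2.cvtColor(im,cv2.COLOR_BGR2HSV)
def big(mk):
    cs,_=cv2.findContours(mk,cv2.RETR_EXTERNAL,cv2.CHAIN_APPROX_NONE); return max(cs,key=cv2.contourArea)
for n,(u,v) in dict(L=(275,199),S=(385,288),M=(478,282)).items():
    x0,y0=u-26,v-26; sub=hsv[y0:y0+52,x0:x0+52]
    mk=255-cv2.inRange(sub,(95,60,40),(115,255,255))
    c=big(mk); e=cv2.fitEllipse(c); 
    print('dish',n,np.round(e[0],1)+[x0,y0],np.round(e[1],1),'diam mm',np.mean(e[1])/461*1000, np.round(ray(mt,e[0][0]+x0,e[0][1]+y0,.010),4)[:2])
# side
si=cv2.imread('pics/side0.png'); hs=cv2.cvtColor(si,cv2.COLOR_BGR2HSV)
for n,(u,v),zc,(tu,tv) in [('s',(280,328),.063,(197,300)),('m',(301,262),.085,(263,275)),('l',(368,135),.109,(491,218))]:
    sub=hs[v-20:v+20,u-20:u+20]; c=big(cv2.inRange(sub,(105,100,30),(135,255,255)));x,y,w,h=cv2.boundingRect(c)
    su,sv=u-20+x+(w-1)/2, v-20+y+(h-1)/2
    sub=hsv[tv-15:tv+15,tu-15:tu+15]; c=big(cv2.inRange(sub,(112,120,40),(135,255,255)));x,y,w,h=cv2.boundingRect(c)
    p=ray(mt,tu-15+x+(w-1)/2,tv-15+y+(h-1)/2,zc)
    print(n,'top',tu-15+x+(w-1)/2,tv-15+y+(h-1)/2,w,h,np.round(p[:2],4),'side px',su,sv,'pred',np.round(proj(ms,p+[0,0,.004]),1),'side xy',np.round(ray(ms,su,sv,zc+.004),4)[:2])
for n,p,h in [('jar',ray(mt,387,206,.062),0),('beaker',ray(mt,188,229,.075),0)]: print(n,p)
E
```

```text
dish L [274.2 198.3] [40.6 40.8] diam mm 88.26455635517641 [0.631  0.1235]
dish S [384.3 288. ] [28.2 28.4] diam mm 61.431510329505116 [ 0.431  -0.1123]
dish M [478.6 282.2] [34.5 35.5] diam mm 76.00140933618111 [ 0.4401 -0.3159]
s top 197.5 300.5 14 12 [0.4131 0.2816] side px 278.5 330.0 pred [279. 329.] side xy [0.4126 0.2837]
m top 262.5 275.5 14 14 [0.4627 0.1427] side px 300.5 262.0 pred [300.4 261.3] side xy [0.4614 0.1441]
l top 491.0 219.0 17 17 [ 0.5678 -0.3218] side px 367.5 134.5 pred [367.4 134.5] side xy [ 0.5677 -0.3221]
jar [ 0.60338748 -0.11763941  0.062     ]
beaker [0.56202832 0.29774385 0.075     ]
```

```bash
cat >> h.py <<'E'
def tool(s): return R.from_euler('xyz',s['ee_rot']).as_matrix()
def go(s,*pts):
    T=tool(s)
    for p in pts: print(p,'->',np.round(T.T@(np.array(p)-s['eef_pos']),4))
E
python3 - <<'E'
from h import *
from station import arm
s=arm.get_state();print(s['t']);T=tool(s);print(np.round(T,3));print('jaw az deg',np.degrees(np.arctan2(T[1,2],T[0,2])))
go(s,[.45,-.35,.22],[.5,0,.22],[.413,.2825,.22])
E
```

```text
0.15
[[-0.001 -0.931 -0.364]
 [ 0.001 -0.364  0.931]
 [-1.     0.     0.001]]
jaw az deg 111.35630667667958
[0.45, -0.35, 0.22] -> [-0.0171 -0.2916  0.1848]
[0.5, 0, 0.22] -> [-0.0167 -0.4656  0.4926]
[0.413, 0.2825, 0.22] -> [-0.0163 -0.4875  0.7874]
```

Emit:
jog_arm([
  {"dx":-0.02,"dy":-0.29,"dz":0.185},
  {"dx":-0.02,"dy":-0.29,"dz":0.185},
  {"dx":-0.02,"dy":-0.29,"dz":0.185},
  {"dx":-0.02,"dy":-0.29,"dz":0.185},
  {"dx":-0.02,"dy":-0.29,"dz":0.185},
  {"dx":-0.02,"dy":-0.29,"dz":0.185},
  {"dx":-0.02,"dy":-0.29,"dz":0.185},
  {"dx":-0.02,"dy":-0.29,"dz":0.185},
  {"dx":-0.02,"dy":-0.465,"dz":0.49},
  {"dx":-0.02,"dy":-0.465,"dz":0.49},
  {"dx":-0.02,"dy":-0.465,"dz":0.49},
  {"dx":-0.02,"dy":-0.465,"dz":0.49},
  {"dx":-0.02,"dy":-0.465,"dz":0.49},
  {"dx":-0.02,"dy":-0.465,"dz":0.49},
  {"dx":-0.02,"dy":-0.465,"dz":0.49},
  {"dx":-0.02,"dy":-0.465,"dz":0.49},
  {"dx":-0.02,"dy":-0.465,"dz":0.49},
], gripper=0.06)

```text
invalid input
```

```bash
python3 - <<'E'
from h import *
from station import arm
s=arm.get_state();print(s['t'],s['eef_pos'],s['ee_rot'],s['q'],s['width'],s['force'])
go(s,[.413,.2825,.18],[.413,.2825,.064])
E
```

```text
0.15 [ 0.24569393 -0.62829831  0.20275095] [0.11661926 1.56955581 2.06015355] [-9.09882652e-01  3.59236838e-01  1.13085686e-02 -2.25175277e-04
 -1.22409037e+00 -2.88099074e-01] 0.08751439658784395 [-0.11972369  0.31921055 -0.22908009]
[0.413, 0.2825, 0.18] -> [ 0.0237 -0.4875  0.7873]
[0.413, 0.2825, 0.064] -> [ 0.1397 -0.4875  0.7872]
```

Emit:
jog_arm([
  {"dx":-0.02,"dy":-0.29,"dz":0.185,"twist":0},
  {"dx":-0.02,"dy":-0.29,"dz":0.185,"twist":0},
  {"dx":-0.02,"dy":-0.29,"dz":0.185,"twist":0},
  {"dx":-0.02,"dy":-0.29,"dz":0.185,"twist":0},
  {"dx":-0.02,"dy":-0.29,"dz":0.185,"twist":0},
  {"dx":-0.02,"dy":-0.29,"dz":0.185,"twist":0},
  {"dx":-0.02,"dy":-0.29,"dz":0.185,"twist":0},
  {"dx":-0.02,"dy":-0.29,"dz":0.185,"twist":0},
  {"dx":-0.02,"dy":-0.465,"dz":0.49,"twist":0},
  {"dx":-0.02,"dy":-0.465,"dz":0.49,"twist":0},
  {"dx":-0.02,"dy":-0.465,"dz":0.49,"twist":0},
  {"dx":-0.02,"dy":-0.465,"dz":0.49,"twist":0},
  {"dx":-0.02,"dy":-0.465,"dz":0.49,"twist":0},
  {"dx":-0.02,"dy":-0.465,"dz":0.49,"twist":0},
  {"dx":-0.02,"dy":-0.465,"dz":0.49,"twist":0},
  {"dx":-0.02,"dy":-0.465,"dz":0.49,"twist":0},
  {"dx":-0.02,"dy":-0.465,"dz":0.49,"twist":0},
], gripper=0.06)

```text
t: 1.57
eef_pos: [0.5004, 0.0001, 0.2236]
ee_rot: [-1.174, 1.57, 0.771]
force: [0.8, -1.1, -0.6]
width: 0.0599
```

```bash
python3 - <<'E'
from h import *
from station import arm
s=arm.get_state();print(s['t'],s['eef_pos'],s['ee_rot'],s['q'],s['width'],s['force'])
go(s,[.413,.2825,.18],[.413,.2825,.064])
E
```

```text
1.5667 [5.00445549e-01 1.32843399e-04 2.23598972e-01] [-1.17354678  1.57008158  0.7713191 ] [ 3.93358118e-01  5.42425058e-02 -3.32190428e-01 -2.84834532e-04
 -1.18369911e+00 -1.58997745e+00] 0.059898637326894794 [ 0.83847114 -1.12244524 -0.55273332]
[0.413, 0.2825, 0.18] -> [ 0.0437 -0.0218  0.2948]
[0.413, 0.2825, 0.064] -> [ 0.1597 -0.0217  0.2947]
```

Emit:
jog_arm([
  {"dx":0.04,"dy":-0.022,"dz":0.295,"twist":0},
  {"dx":0.04,"dy":-0.022,"dz":0.295,"twist":0},
  {"dx":0.04,"dy":-0.022,"dz":0.295,"twist":0},
  {"dx":0.04,"dy":-0.022,"dz":0.295,"twist":0},
  {"dx":0.04,"dy":-0.022,"dz":0.295,"twist":0},
  {"dx":0.04,"dy":-0.022,"dz":0.295,"twist":0},
  {"dx":0.04,"dy":-0.022,"dz":0.295,"twist":0},
  {"dx":0.04,"dy":-0.022,"dz":0.295,"twist":0},
  {"dx":0.04,"dy":-0.022,"dz":0.295,"twist":0},
  {"dx":0.04,"dy":-0.022,"dz":0.295,"twist":0},
  {"dx":0.04,"dy":-0.022,"dz":0.295,"twist":0},
  {"dx":0.04,"dy":-0.022,"dz":0.295,"twist":0},
])

```text
t: 2.57
eef_pos: [0.4138, 0.2788, 0.1836]
ee_rot: [-1.079, 1.571, 0.863]
force: [0.4, -0.8, 0.7]
width: 0.06
```

```bash
python3 - <<'E'
from h import *
from station import arm
s=arm.get_state();m=arm.camera_model('wrist');cv2.imwrite('pics/w1.png',arm.grab_frame('wrist')[:,:,::-1])
print(s['t'],s['eef_pos'],s['ee_rot'],s['q'],s['width'],s['force'])
go(s,[.413,.2825,.064]); print(m['eye'],proj(m,[.413,.2825,.086]))
E
```

```text
2.5667 [0.41381041 0.27884387 0.18364371] [-1.07928225  1.570638    0.86295117] [ 9.87503216e-01  8.17627288e-02 -3.97090935e-01  2.21637962e-05
 -1.09178556e+00 -2.18687267e+00] 0.06003510564538037 [ 0.44388781 -0.83849496  0.68534738]
[0.413, 0.2825, 0.064] -> [ 0.1196 -0.0006  0.0037]
[0.34912635 0.25540145 0.3645607 ] [318.15684934 228.98996008]
```

View pics/w1.png

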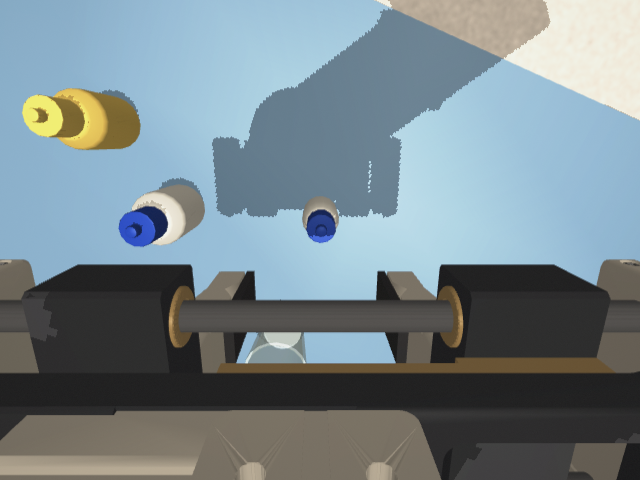

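The wrist view shows the small bottle's nib near (321,228), against a predicted (318,229). The beaker is behind the fingers at (276,355).

```bash
python3 - <<'E'
from h import *
from station import arm
s=arm.get_state();m=arm.camera_model('wrist')
print(s['eef_pos'],ray(m,321,227.5,.086))
im=cv2.imread('pics/w1.png'); hsv=cv2.cvtColor(im,cv2.COLOR_BGR2HSV)[190:250,290:350]
k=cv2.inRange(hsv,(110,150,60),(130,255,255)); x,y,w,h=cv2.boundingRect(k); print(x+290,y+190,w,h, ray(m,290+x+(w-1)/2,226,.076))
go(s,[.413,.2825,.064])
E
```

```text
[0.413888   0.27883747 0.18370002] [0.41105066 0.28425333 0.086     ]
307 211 28 32 [0.41218906 0.28440215 0.076     ]
[0.413, 0.2825, 0.064] -> [ 0.1197 -0.0005  0.0037]
```

Emit:
jog_arm([
  {"dx":0.03,"dy":0,"dz":0.005,"twist":0},
  {"dx":0.06,"dy":0,"dz":0.005,"twist":0},
  {"dx":0.09,"dy":0,"dz":0.005,"twist":0},
  {"dx":0.105,"dy":0,"dz":0.005,"twist":0},
  {"dx":0.115,"dy":0,"dz":0.005,"twist":0},
  {"dx":0.119,"dy":0,"dz":0.005,"twist":0},
  {"dx":0.119,"dy":0,"dz":0.005,"twist":0},
  {"dx":0.119,"dy":0,"dz":0.005,"twist":0},
])

```text
t: 3.28
eef_pos: [0.4123, 0.2848, 0.0654]
ee_rot: [-1.159, 1.569, 0.784]
force: [1.1, -0.5, -0.5]
width: 0.0599
```

```bash
python3 - <<'E'
from h import *
from station import arm
s=arm.get_state();m=arm.camera_model('wrist');cv2.imwrite('pics/w2.png',arm.grab_frame('wrist')[:,:,::-1])
print(s['t'],s['eef_pos'],s['force'])
E
```

```text
3.2833 [0.41232773 0.28479698 0.06539377] [ 1.05205073 -0.45715631 -0.54465499]
```

View pics/w2.png

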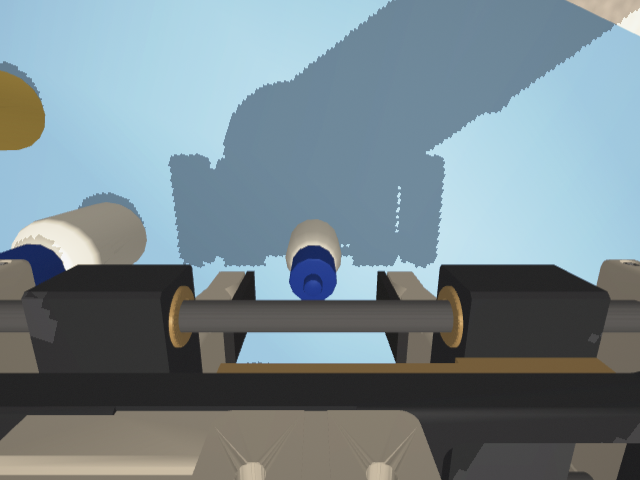

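The cap, at (313,272), is centred between the fingers, so I'll close.

Emit:
jog_arm([
  {"dx":0,"dy":0,"dz":0,"twist":0},
  {"dx":0,"dy":0,"dz":0,"twist":0},
  {"dx":0,"dy":0,"dz":0,"twist":0},
  {"dx":0,"dy":0,"dz":0,"twist":0},
  {"dx":0,"dy":0,"dz":0,"twist":0},
  {"dx":0,"dy":0,"dz":0,"twist":0},
  {"dx":0,"dy":0,"dz":0,"twist":0},
  {"dx":0,"dy":0,"dz":0,"twist":0},
], gripper=0.015, newtons=15)

```text
t: 4.0
eef_pos: [0.4116, 0.2845, 0.0645]
ee_rot: [2.962, 1.571, -1.377]
force: [-0.9, 0.2, 1.1]
width: 0.0166
```

```bash
python3 - <<'E'
from h import *
from station import arm
s=arm.get_state()
print(s['t'],s['eef_pos'],s['force'],s['width'])
T=tool(s); print(np.round(T,3))
go(s,[.413,.283,.21],[.5,.08,.21],[.431,-.1123,.21])
E
```

```text
4.0 [0.41163075 0.2845225  0.06445774] [-0.88833235  0.20865827  1.05999238] 0.01662741938122058
[[ 0.    -0.931 -0.364]
 [-0.    -0.364  0.931]
 [-1.     0.    -0.   ]]
[0.413, 0.283, 0.21] -> [-0.1455 -0.0007 -0.0019]
[0.5, 0.08, 0.21] -> [-0.1455 -0.0078 -0.2227]
[0.431, -0.1123, 0.21] -> [-0.1455  0.1265 -0.3766]
```

Width is 16.6 mm against a 26 mm cap, so this isn't a proper grip. I'll look.

```bash
python3 - <<'E'
from h import *
from station import arm
a=arm.grab_frame('wrist')[:,:,::-1];b=arm.grab_frame('side')[:,:,::-1]
cv2.imwrite('pics/w3.png',np.hstack([cv2.resize(a[150:400,200:450],(400,400)),cv2.resize(b[240:400,200:360],(400,400))]))
print(arm.get_state()['width'])
E
```

```text
0.015445004205193767
```

View pics/w3.png

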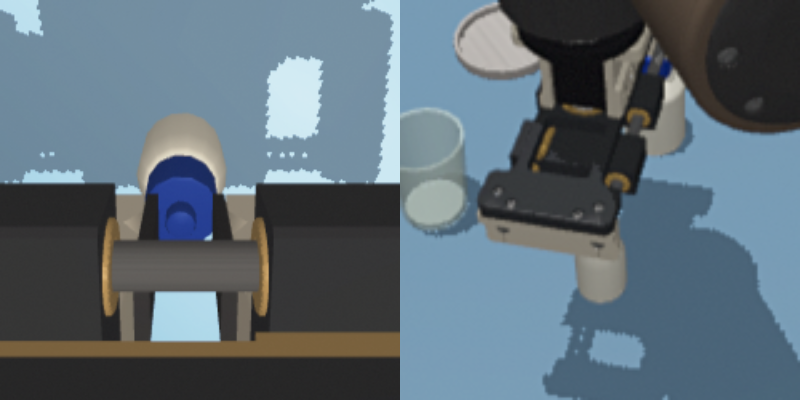

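```bash
python3 - <<'E'
from h import *
from station import arm
s=arm.get_state();m=arm.camera_model('wrist')
print(s['t'],s['eef_pos'],s['force'],s['moment'],s['width'])
T=tool(s);p=s['eef_pos']
for n,o in [('tcp',[0,0,0]),('grasp',[-.008,0,0]),('pad+y',[-.008,.0095,0]),('tip',[.011,0,0]),('tip z+',[.011,.0095,.03])]: print(n,proj(m,p+T@np.array(o)))
print(ray(m,314,289,.086), ray(m,314,269,.05))
# w2 image nib at (313,287)
E
```

```text
4.1 [0.41161358 0.2844788  0.06441257] [ 1.19571318 -0.60483502 -0.24468786] [ 0.03428955 -0.0140598   0.01343429] 0.015445004205193767
tcp [312.84157375 270.14638892]
grasp [312.72702847 275.46469169]
pad+y [312.66243294 258.68775008]
tip [312.98485631 263.49382254]
tip z+ [364.39549672 248.03221257]
[0.41305692 0.28583872 0.086     ] [0.41581871 0.28673598 0.05      ]
```

The fingers look as if they end above the cap, not around it. I'll open, rise and check where the tips really are using the fixed cameras.

Emit:
jog_arm([
  {"dx":0,"dy":0,"dz":0,"twist":0},
  {"dx":0,"dy":0,"dz":0,"twist":0},
  {"dx":0,"dy":0,"dz":0,"twist":0},
  {"dx":0,"dy":0,"dz":0,"twist":0},
  {"dx":0,"dy":0,"dz":0,"twist":0},
  {"dx":-0.03,"dy":0,"dz":0,"twist":0},
  {"dx":-0.06,"dy":0,"dz":0,"twist":0},
  {"dx":-0.1,"dy":0,"dz":0,"twist":0},
  {"dx":-0.1,"dy":0,"dz":0,"twist":0},
  {"dx":-0.1,"dy":0,"dz":0,"twist":0},
], gripper=0.06)

```text
t: 4.93
eef_pos: [0.4126, 0.2858, 0.1669]
ee_rot: [-0.993, 1.565, 0.951]
force: [0.8, -0.3, -0.3]
width: 0.0596
```

```bash
python3 - <<'E'
from h import *
from station import arm
s=arm.get_state();m=arm.camera_model('side');mw=arm.camera_model('wrist')
b=arm.grab_frame('side')[:,:,::-1].copy();w=arm.grab_frame('wrist')[:,:,::-1].copy()
print(s['t'],s['eef_pos'],s['width'])
T=tool(s);p=s['eef_pos']
cv2.imwrite('pics/w4.png',w)
f=4;c=cv2.resize(b[200:350,190:390],None,fx=f,fy=f,interpolation=cv2.INTER_CUBIC)
for o,col in [([0,0,0],(0,0,255)),([.011,0,.03],(0,255,0)),([.011,0,-.03],(0,255,0)),([-.055,0,0],(0,255,255))]:
    q=proj(m,p+T@np.array(o)); print(o,q); cv2.circle(c,tuple(int(v) for v in (q-[190,200])*f),3,col,-1)
cv2.imwrite('pics/s4.png',c)
E
```

```text
4.9333 [0.41262018 0.2858204  0.16692693] 0.05964382566260603
[0, 0, 0] [274.25939423 290.45650506]
[0.011, 0, 0.03] [269.51887618 309.54349632]
[0.011, 0, -0.03] [279.46216738 281.78189033]
[-0.055, 0, 0] [272.25167889 265.05147322]
```

View pics/s4.png

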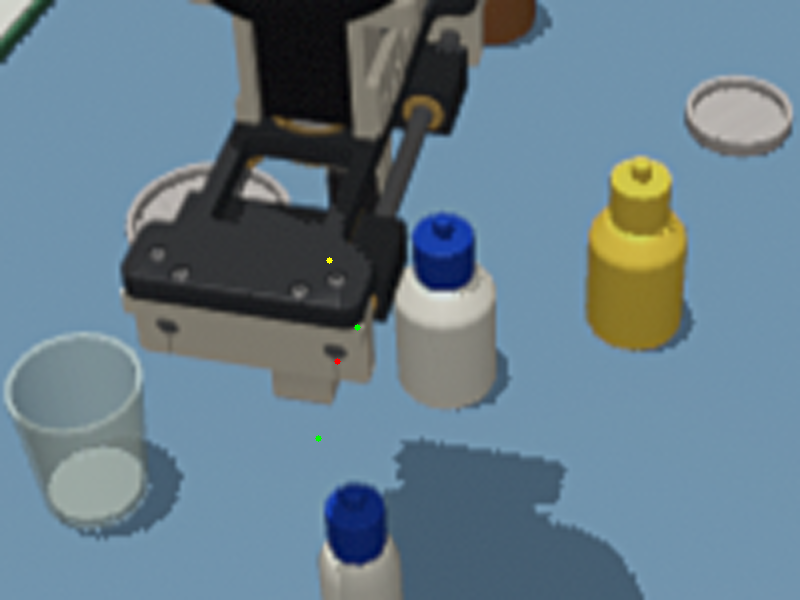

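View pics/w4.png

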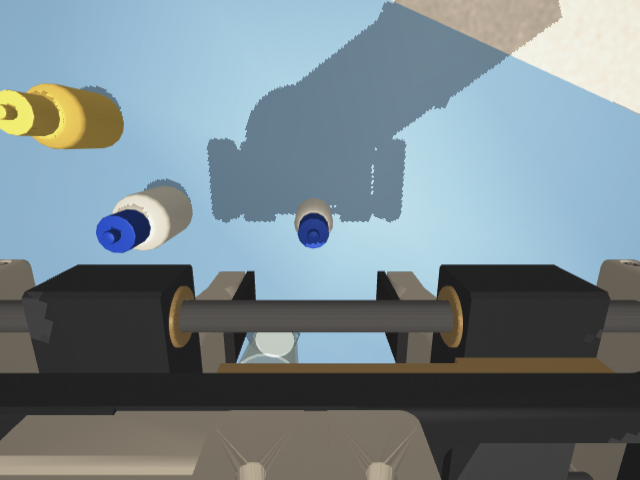

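```bash
python3 - <<'E'
from h import *
from station import arm
s=arm.get_state();T=tool(s);p=s['eef_pos']
def rp(m,uv,tz):
    e=np.array(m['eye']);d=R.from_euler('xyz',m['attitude']).as_matrix()@np.linalg.solve(m['camera_matrix'],[*uv,1])
    a=T.T@(e-p);b=T.T@d; return a+b*(tz-a[2])/b[2]
ms=arm.camera_model('side');mw=arm.camera_model('wrist')
for tz in (.03,.035,.04,.045,.051): print('side tip L/R',tz,np.round(rp(ms,(190+275/4,200+397/4),tz),4),np.round(rp(ms,(190+335/4,200+403/4),tz),4))
for uv,tz in [((255,272),.03),((378,272),-.03),((245,272),.03),((255,272),-.03),((378,272),.03)]: print('wrist',uv,np.round(rp(mw,uv,tz),4))
print(proj(mw,p+T@[.0,0,.03]))
E
```

```text
side tip L/R 0.03 [-0.0107 -0.0177  0.03  ] [-0.0125  0.0058  0.03  ]
side tip L/R 0.035 [-0.0166 -0.0157  0.035 ] [-0.0184  0.0076  0.035 ]
side tip L/R 0.04 [-0.0225 -0.0137  0.04  ] [-0.0242  0.0093  0.04  ]
side tip L/R 0.045 [-0.0284 -0.0118  0.045 ] [-0.0301  0.011   0.045 ]
side tip L/R 0.051 [-0.0355 -0.0094  0.051 ] [-0.0372  0.0131  0.051 ]
wrist (255, 272) [-0.3317  0.1269  0.03  ]
wrist (378, 272) [-0.3451  0.1322 -0.03  ]
wrist (245, 272) [-0.3104  0.1187  0.03  ]
wrist (255, 272) [-0.0127  0.0038 -0.03  ]
wrist (378, 272) [-0.0338  0.0119  0.03  ]
[366.45734421 270.08101571]
```

```bash
python3 - <<'E'
from h import *
from station import arm
from scipy.optimize import least_squares
mw=arm.camera_model('wrist');mt=arm.camera_model('top')
y=ray(mt,303.5,304,.108)  # yellow nib seen in crop (297,295)/2.2+170
y=ray(mt,170+297/2.2,170+295/2.2,.108);l=0
P=[[.4125,.283,.086],[.462,.1435,.108],y]; U=[(313,236),(113,236),(6,113)]
print(y)
for p,u in zip(P,U): print(proj(mw,p),u)
def f(d):
    m=dict(mw);m['eye']=np.array(mw['eye'])+d; return np.concatenate([proj(m,p)-u for p,u in zip(P,U)])
r=least_squares(f,[0,0,0]);print('eye shift',np.round(r.x,4),np.round(r.fun,1))
E
```

```text
[0.40375379 0.05534237 0.108     ]
[311.52904695 235.22409213] (313, 236)
[103.88874039 237.17094676] (113, 236)
[-11.45688382 108.92668273] (6, 113)
eye shift [-0.0017 -0.0018  0.0104] [-0.  -1.4  1.1  0.4 -1.   0.9]
```

Tips appear about 25–35 mm higher than stated, so closing at TCP z=0.065 only enclosed the air around the nib, and the bottle didn't move. I'll descend lower in careful steps.

Emit:
jog_arm([
  {"dx":0.03,"dy":0,"dz":-0.002,"twist":0},
  {"dx":0.06,"dy":0,"dz":-0.002,"twist":0},
  {"dx":0.09,"dy":0,"dz":-0.002,"twist":0},
  {"dx":0.11,"dy":0,"dz":-0.002,"twist":0},
  {"dx":0.12,"dy":0,"dz":-0.002,"twist":0},
  {"dx":0.12,"dy":0,"dz":-0.002,"twist":0},
  {"dx":0.12,"dy":0,"dz":-0.002,"twist":0},
])

```text
t: 5.62
eef_pos: [0.4123, 0.2823, 0.0441]
ee_rot: [2.321, 1.569, -2.018]
force: [-0.1, 0.3, 0.6]
width: 0.0601
```

```bash
python3 - <<'E'
from h import *
from station import arm
s=arm.get_state()
print(s['t'],s['eef_pos'],s['width'],s['force'])
a=arm.grab_frame('wrist')[:,:,::-1];b=arm.grab_frame('side')[:,:,::-1]
cv2.imwrite('pics/w5.png',np.hstack([cv2.resize(a[180:380,210:410],(400,400)),cv2.resize(b[260:380,210:330],(400,400))]))
E
```

```text
5.6167 [0.41227087 0.28226953 0.04407137] 0.060060334098442206 [-0.1026183   0.33930381  0.55539442]
```

View pics/w5.png

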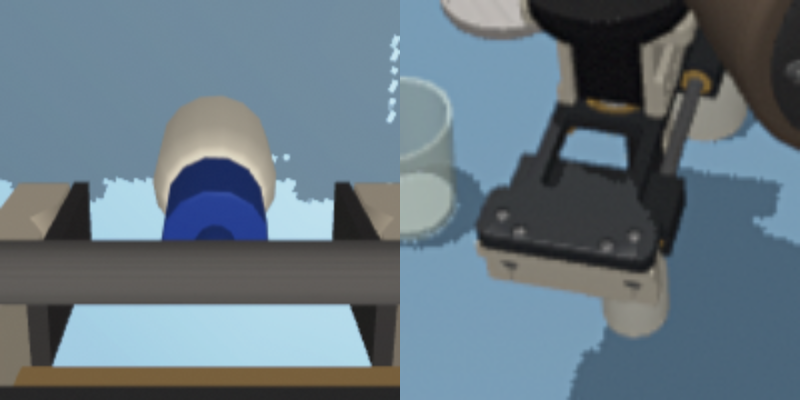

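Emit:
jog_arm([
  {"dx":0,"dy":0,"dz":0,"twist":0},
  {"dx":0,"dy":0,"dz":0,"twist":0},
  {"dx":0,"dy":0,"dz":0,"twist":0},
  {"dx":0,"dy":0,"dz":0,"twist":0},
  {"dx":0,"dy":0,"dz":0,"twist":0},
  {"dx":0,"dy":0,"dz":0,"twist":0},
], gripper=0.02, newtons=5)

```text
t: 6.22
eef_pos: [0.4124, 0.2827, 0.0447]
ee_rot: [-1.003, 1.57, 0.941]
force: [-0.6, -0.1, 0.4]
width: 0.0257
```

```bash
python3 - <<'E'
from h import *
from station import arm
s=arm.get_state()
print(s['t'],s['eef_pos'],s['width'],s['force'])
a=arm.grab_frame('wrist')[:,:,::-1];b=arm.grab_frame('side')[:,:,::-1]
cv2.imwrite('pics/w6.png',np.hstack([cv2.resize(a[180:380,210:410],(400,400)),cv2.resize(b[260:380,210:330],(400,400))]))
E
```

```text
6.2167 [0.41242243 0.28270197 0.04465802] 0.02569868596192933 [-0.63314082 -0.11214916  0.41769987]
```

View pics/w6.png

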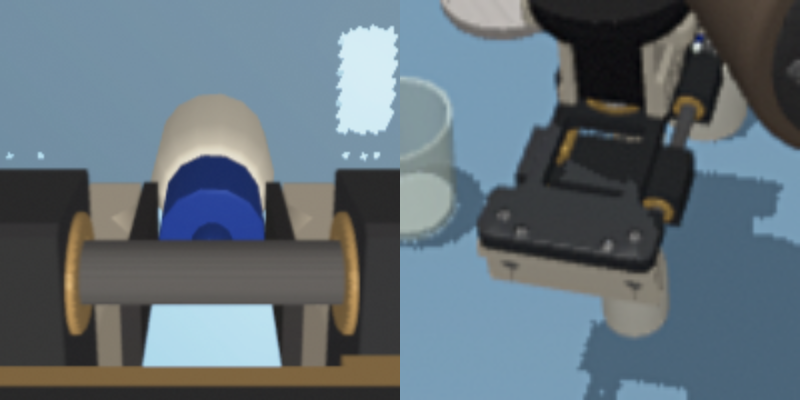

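The width stops at 25.7 mm, so the pads are on the cap, though near its top edge. I'll reopen, go 10 mm lower and grip properly.

Emit:
jog_arm([
  {"dx":0,"dy":0,"dz":0,"twist":0},
  {"dx":0,"dy":0,"dz":0,"twist":0},
  {"dx":0.005,"dy":0,"dz":0,"twist":0},
  {"dx":0.01,"dy":0,"dz":0,"twist":0},
  {"dx":0.01,"dy":0,"dz":0,"twist":0},
  {"dx":0.01,"dy":0,"dz":0,"twist":0},
], gripper=0.04)

```text
t: 6.82
eef_pos: [0.4121, 0.2822, 0.0339]
ee_rot: [2.185, 1.569, -2.154]
force: [0.6, 0.1, 0.4]
width: 0.04
```

Emit:
jog_arm([
  {"dx":0,"dy":0,"dz":0,"twist":0},
  {"dx":0,"dy":0,"dz":0,"twist":0},
  {"dx":0,"dy":0,"dz":0,"twist":0},
  {"dx":0,"dy":0,"dz":0,"twist":0},
  {"dx":0,"dy":0,"dz":0,"twist":0},
  {"dx":0,"dy":0,"dz":0,"twist":0},
], gripper=0.01, newtons=15)

```text
t: 7.32
eef_pos: [0.4124, 0.2827, 0.0346]
ee_rot: [-0.879, 1.571, 1.065]
force: [0.3, 0.5, 0.1]
width: 0.0256
```

Emit:
jog_arm([
  {"dx":-0.01,"dy":0,"dz":0,"twist":0},
  {"dx":-0.02,"dy":0,"dz":0,"twist":0},
  {"dx":-0.03,"dy":0,"dz":0,"twist":0},
  {"dx":-0.03,"dy":0,"dz":0,"twist":0},
])

```text
t: 7.65
eef_pos: [0.4135, 0.284, 0.0673]
ee_rot: [-1.079, 1.567, 0.865]
force: [0.1, -0.7, -0.3]
width: 0.0257
```

```bash
python3 - <<'E'
from h import *
from station import arm
s=arm.get_state()
print(s['t'],s['eef_pos'],s['width'],s['force'])
a=arm.grab_frame('wrist')[:,:,::-1];b=arm.grab_frame('side')[:,:,::-1]
cv2.imwrite('pics/w7.png',np.hstack([cv2.resize(a[180:380,210:410],(400,400)),cv2.resize(b[260:380,210:330],(400,400))]))
E
```

```text
7.65 [0.41349805 0.28398024 0.0672537 ] 0.02570846485413381 [ 0.07343223 -0.73486953 -0.25566963]
```

View pics/w7.png

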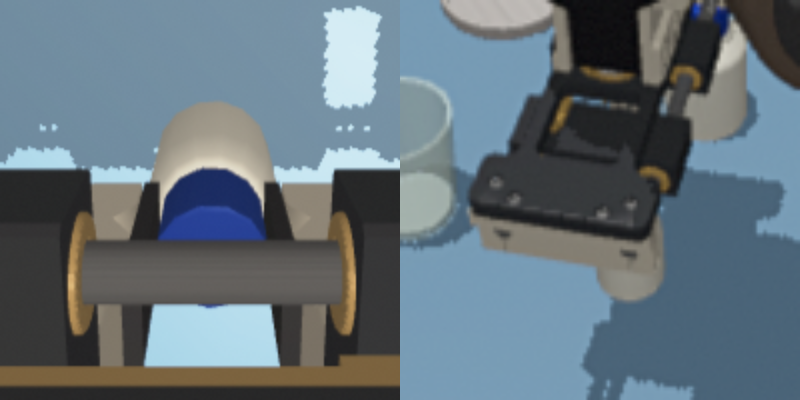

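```bash
python3 - <<'E'
from h import *
from station import arm
s=arm.get_state()
go(s,[.4125,.283,.185],[.431,-.1123,.185])
E
```

```text
[0.4125, 0.283, 0.185] -> [-1.196e-01 -0.000e+00  1.000e-04]
[0.431, -0.1123, 0.185] -> [-0.1203  0.1267 -0.3748]
```

Emit:
jog_arm([
  {"dx":-0.03,"dy":0,"dz":0,"twist":0},
  {"dx":-0.06,"dy":0,"dz":0,"twist":0},
  {"dx":-0.09,"dy":0,"dz":0,"twist":0},
  {"dx":-0.12,"dy":0,"dz":0,"twist":0},
  {"dx":-0.12,"dy":0.008,"dz":-0.025,"twist":0},
  {"dx":-0.12,"dy":0.018,"dz":-0.055,"twist":0},
  {"dx":-0.12,"dy":0.03,"dz":-0.09,"twist":0},
  {"dx":-0.12,"dy":0.042,"dz":-0.125,"twist":0},
  {"dx":-0.12,"dy":0.054,"dz":-0.16,"twist":0},
  {"dx":-0.12,"dy":0.066,"dz":-0.195,"twist":0},
  {"dx":-0.12,"dy":0.078,"dz":-0.23,"twist":0},
  {"dx":-0.12,"dy":0.09,"dz":-0.265,"twist":0},
  {"dx":-0.12,"dy":0.102,"dz":-0.3,"twist":0},
  {"dx":-0.12,"dy":0.112,"dz":-0.332,"twist":0},
  {"dx":-0.12,"dy":0.121,"dz":-0.358,"twist":0},
  {"dx":-0.12,"dy":0.127,"dz":-0.375,"twist":0},
  {"dx":-0.12,"dy":0.127,"dz":-0.375,"twist":0},
  {"dx":-0.12,"dy":0.127,"dz":-0.375,"twist":0},
  {"dx":-0.12,"dy":0.127,"dz":-0.375,"twist":0},
])

```text
t: 9.33
eef_pos: [0.4304, -0.1128, 0.1841]
ee_rot: [1.013, 1.57, 2.956]
force: [-0.6, 0.3, -0.6]
width: 0.0254
```

```bash
python3 - <<'E'
from h import *
from station import arm
s=arm.get_state()
print(s['t'],s['eef_pos'],s['width'],s['force'])
a=arm.grab_frame('wrist')[:,:,::-1];cv2.imwrite('pics/w8.png',a)
go(s,[.431,-.1123,.07],[.431,-.1123,.0395]);print(proj(arm.camera_model('wrist'),[.431,-.1123,.012]))
E
```

```text
9.3333 [ 0.43037884 -0.11279424  0.18414904] 0.02544313638457072 [-0.61342115  0.29563594 -0.64600531]
[0.431, -0.1123, 0.07] -> [ 0.1141 -0.0008  0.0002]
[0.431, -0.1123, 0.0395] -> [ 0.1446 -0.0008  0.0002]
[314.02796139 211.68552916]
```

View pics/w8.png

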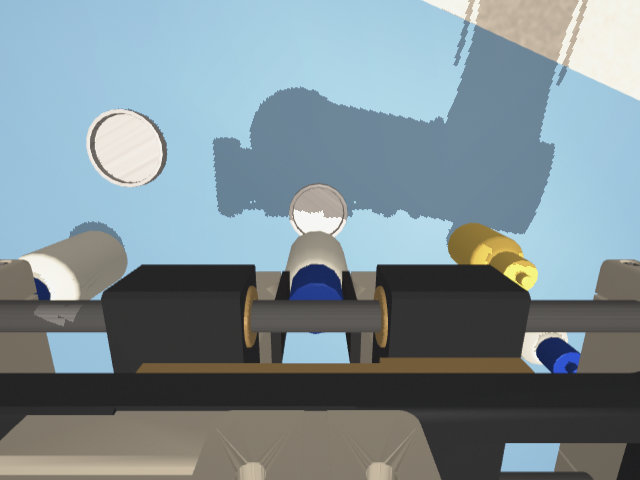

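The dish, at (318,212), sits directly under the held bottle's axis at about x=317. Lowering.

Emit:
jog_arm([
  {"dx":0.035,"dy":0,"dz":0,"twist":0},
  {"dx":0.07,"dy":0,"dz":0,"twist":0},
  {"dx":0.1,"dy":0,"dz":0,"twist":0},
  {"dx":0.12,"dy":0,"dz":0,"twist":0},
  {"dx":0.13,"dy":0,"dz":0,"twist":0},
  {"dx":0.137,"dy":0,"dz":0,"twist":0},
  {"dx":0.142,"dy":0,"dz":0,"twist":0},
  {"dx":0.142,"dy":0,"dz":0,"twist":0},
  {"dx":0.142,"dy":0,"dz":0,"twist":0},
  {"dx":0.142,"dy":0,"dz":0,"twist":0},
])

```text
t: 10.22
eef_pos: [0.4314, -0.1126, 0.0433]
ee_rot: [-1.827, 1.569, 0.117]
force: [0.2, -0.3, -0.8]
width: 0.0258
```

```bash
python3 - <<'E'
from h import *
from station import arm
s=arm.get_state()
print(s['t'],s['eef_pos'],s['width'],s['force'])
a=arm.grab_frame('wrist')[:,:,::-1];b=arm.grab_frame('side')[:,:,::-1]
cv2.imwrite('pics/w9.png',np.hstack([cv2.resize(a[180:380,210:410],(400,400)),cv2.resize(b[160:280,310:430],(400,400))]))
E
```

```text
10.2167 [ 0.43140948 -0.11260955  0.04327685] 0.025767966336964255 [ 0.20209275 -0.32866367 -0.75396517]
```

View pics/w9.png

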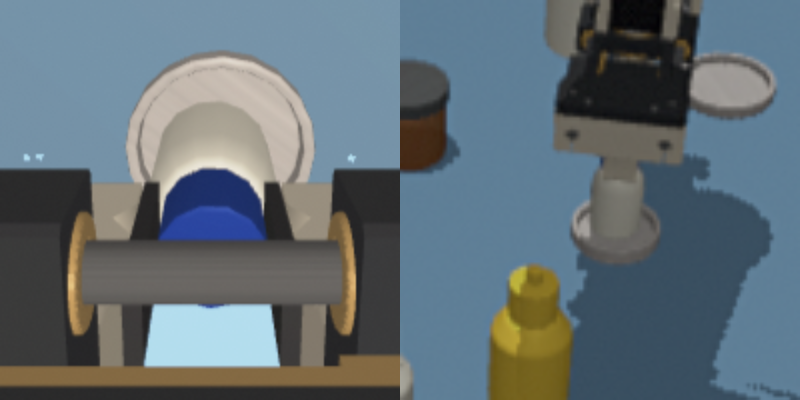

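Both views show the bottle inside the dish. I'll lower the last 4 mm while watching force.

Emit:
jog_arm([
  {"dx":0.001,"dy":0,"dz":0,"twist":0},
  {"dx":0.002,"dy":0,"dz":0,"twist":0},
  {"dx":0.003,"dy":0,"dz":0,"twist":0},
  {"dx":0.004,"dy":0,"dz":0,"twist":0},
  {"dx":0.004,"dy":0,"dz":0,"twist":0},
  {"dx":0.004,"dy":0,"dz":0,"twist":0},
])

```text
t: 10.82
eef_pos: [0.4307, -0.1129, 0.0385]
ee_rot: [-2.436, 1.571, -0.493]
force: [-0.7, 1.3, 1.7]
width: 0.0261
```

Emit:
jog_arm([
  {"dx":0.0005,"dy":0,"dz":0,"twist":0},
  {"dx":0.001,"dy":0,"dz":0,"twist":0},
  {"dx":0.001,"dy":0,"dz":0,"twist":0},
  {"dx":0.001,"dy":0,"dz":0,"twist":0},
])

```text
t: 11.15
eef_pos: [0.4313, -0.1129, 0.0384]
ee_rot: [-2.097, 1.57, -0.153]
force: [-3.0, 1.5, 13.2]
width: 0.0257
```

The floor takes the load (13 N up). Opening gently, then rising.

Emit:
jog_arm([
  {"dx":0,"dy":0,"dz":0,"twist":0},
  {"dx":0,"dy":0,"dz":0,"twist":0},
  {"dx":0,"dy":0,"dz":0,"twist":0},
  {"dx":0,"dy":0,"dz":0,"twist":0},
  {"dx":0,"dy":0,"dz":0,"twist":0},
  {"dx":-0.02,"dy":0,"dz":0,"twist":0},
  {"dx":-0.05,"dy":0,"dz":0,"twist":0},
  {"dx":-0.09,"dy":0,"dz":0,"twist":0},
  {"dx":-0.13,"dy":0,"dz":0,"twist":0},
  {"dx":-0.13,"dy":0,"dz":0,"twist":0},
], gripper=0.06)

```text
t: 11.98
eef_pos: [0.435, -0.1131, 0.1749]
ee_rot: [-1.99, 1.56, -0.045]
force: [1.9, 0.2, 0.2]
width: 0.06
```

```bash
python3 - <<'E'
from h import *
from station import arm
s=arm.get_state()
print(s['t'],s['eef_pos'],s['width'],s['force'],s['q'])
a=arm.grab_frame('wrist')[:,:,::-1];b=arm.grab_frame('side')[:,:,::-1]
cv2.imwrite('pics/w10.png',np.hstack([cv2.resize(a,(533,400)),cv2.resize(b[170:270,330:390],(240,400))]))
go(s,[.462,.143,.165],[.462,.143,.06])
E
```

```text
11.9833 [ 0.43495633 -0.11313734  0.17488198] 0.06002917979023563 [1.92583785 0.24152676 0.17301292] [ 0.18901498 -0.00685853 -0.5133363   0.00300553 -1.05335266 -1.38706248]
[0.462, 0.143, 0.165] -> [ 0.0101 -0.1187  0.2286]
[0.462, 0.143, 0.06] -> [ 0.115  -0.1176  0.2291]
```

View pics/w10.png

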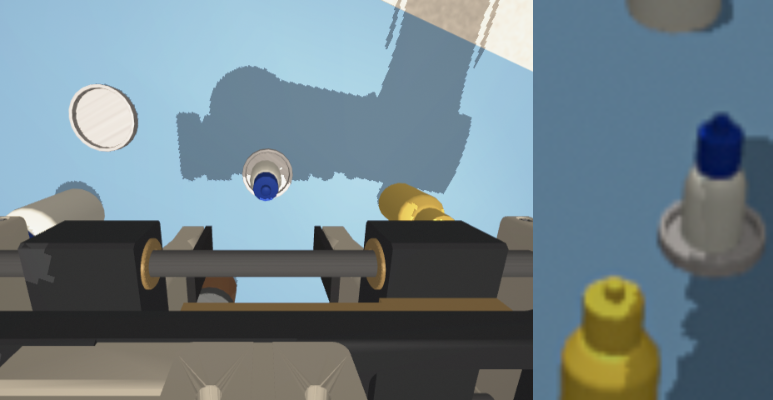

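Emit:
jog_arm([
  {"dx":0,"dy":-0.02,"dz":0.03,"twist":0},
  {"dx":0,"dy":-0.035,"dz":0.06,"twist":0},
  {"dx":0,"dy":-0.052,"dz":0.095,"twist":0},
  {"dx":0,"dy":-0.07,"dz":0.13,"twist":0},
  {"dx":0,"dy":-0.09,"dz":0.165,"twist":0},
  {"dx":0,"dy":-0.106,"dz":0.195,"twist":0},
  {"dx":0,"dy":-0.117,"dz":0.217,"twist":0},
  {"dx":0,"dy":-0.122,"dz":0.227,"twist":0},
  {"dx":0,"dy":-0.122,"dz":0.227,"twist":0},
  {"dx":0,"dy":-0.122,"dz":0.227,"twist":0},
  {"dx":0,"dy":-0.122,"dz":0.227,"twist":0},
], gripper=0.07)

```text
t: 13.0
eef_pos: [0.461, 0.1419, 0.1667]
ee_rot: [1.796, 1.569, -2.544]
force: [0.2, 0.3, -0.3]
width: 0.0701
```

```bash
python3 - <<'E'
from h import *
from station import arm
s=arm.get_state();m=arm.camera_model('wrist')
print(s['t'],s['eef_pos'],s['width'],s['force'])
a=arm.grab_frame('wrist')[:,:,::-1];cv2.imwrite('pics/w11.png',a)
go(s,[.462,.143,.0565]);print(proj(m,[.462,.143,.108]))
E
```

```text
13.0 [0.46097976 0.14192783 0.16665646] 0.0701109743021635 [ 0.17413457  0.32879474 -0.30338185]
[0.462, 0.143, 0.0565] -> [ 0.1102 -0.0015  0.0007]
[314.39022905 243.15236068]
```

View pics/w11.png

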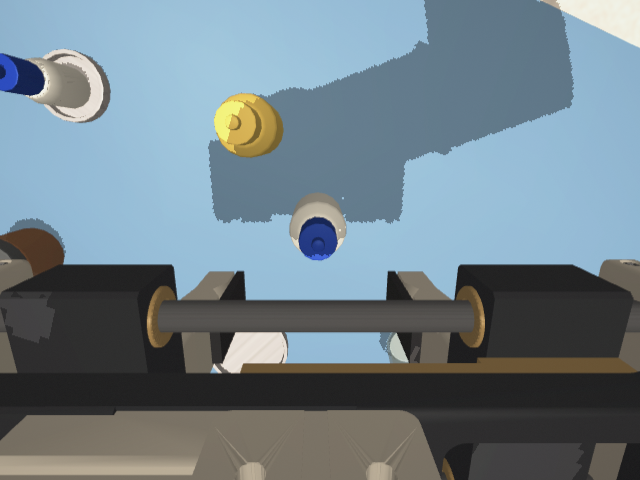

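The medium cap and nib at (318,243) are centred between the fingers, and the yellow decoy at (240,124) is clear of them. Descending.

Emit:
jog_arm([
  {"dx":0.03,"dy":-0.001,"dz":0,"twist":0},
  {"dx":0.06,"dy":-0.001,"dz":0,"twist":0},
  {"dx":0.085,"dy":-0.001,"dz":0,"twist":0},
  {"dx":0.1,"dy":-0.001,"dz":0,"twist":0},
  {"dx":0.107,"dy":-0.001,"dz":0,"twist":0},
  {"dx":0.11,"dy":-0.001,"dz":0,"twist":0},
  {"dx":0.11,"dy":-0.001,"dz":0,"twist":0},
  {"dx":0.11,"dy":-0.001,"dz":0,"twist":0},
])

```text
t: 13.72
eef_pos: [0.4632, 0.1434, 0.0584]
ee_rot: [-1.415, 1.569, 0.528]
force: [-0.1, 0.6, 0.5]
width: 0.0701
```

Emit:
jog_arm([
  {"dx":0,"dy":0,"dz":0,"twist":0},
  {"dx":0,"dy":0,"dz":0,"twist":0},
  {"dx":0,"dy":0,"dz":0,"twist":0},
  {"dx":0,"dy":0,"dz":0,"twist":0},
  {"dx":0,"dy":0,"dz":0,"twist":0},
  {"dx":0,"dy":0,"dz":0,"twist":0},
  {"dx":0,"dy":0,"dz":0,"twist":0},
  {"dx":0,"dy":0,"dz":0,"twist":0},
], gripper=0.015, newtons=20)

```text
t: 14.38
eef_pos: [0.4626, 0.1435, 0.0575]
ee_rot: [-0.985, 1.571, 0.958]
force: [-0.5, 0.6, 1.1]
width: 0.0291
```

```bash
python3 - <<'E'
from h import *
from station import arm
s=arm.get_state();m=arm.camera_model('wrist')
print(s['t'],s['eef_pos'],s['width'],s['force'])
a=arm.grab_frame('wrist')[:,:,::-1];cv2.imwrite('pics/w12.png',a)
go(s,[.462,.143,.21],[.440,-.316,.21])
E
```

```text
14.3833 [0.46260058 0.14347827 0.0575072 ] 0.029074866341109385 [-0.5059436   0.64980126  1.12195139]
[0.462, 0.143, 0.21] -> [-0.1525  0.0007 -0.0002]
[0.44, -0.316, 0.21] -> [-0.1526  0.1884 -0.4197]
```

View pics/w12.png

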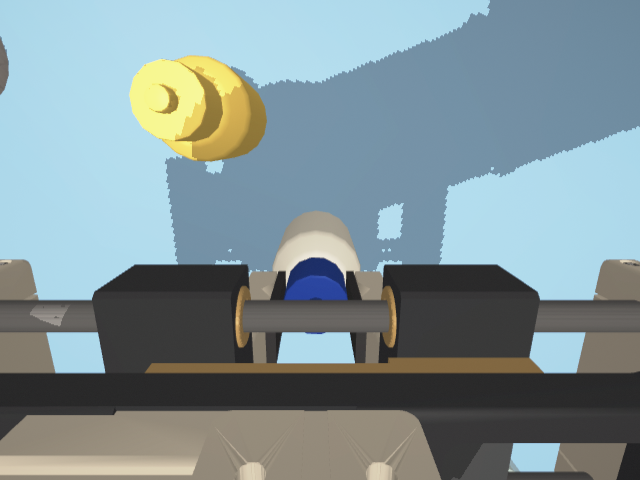

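Held at 29 mm on a 30 mm cap. Lifting and carrying to the medium dish.

Emit:
jog_arm([
  {"dx":-0.03,"dy":0,"dz":0,"twist":0},
  {"dx":-0.065,"dy":0,"dz":0,"twist":0},
  {"dx":-0.1,"dy":0,"dz":0,"twist":0},
  {"dx":-0.13,"dy":0,"dz":0,"twist":0},
  {"dx":-0.14,"dy":0.01,"dz":-0.022,"twist":0},
  {"dx":-0.14,"dy":0.024,"dz":-0.053,"twist":0},
  {"dx":-0.14,"dy":0.04,"dz":-0.089,"twist":0},
  {"dx":-0.14,"dy":0.056,"dz":-0.125,"twist":0},
  {"dx":-0.14,"dy":0.072,"dz":-0.161,"twist":0},
  {"dx":-0.14,"dy":0.088,"dz":-0.197,"twist":0},
  {"dx":-0.14,"dy":0.104,"dz":-0.233,"twist":0},
  {"dx":-0.14,"dy":0.12,"dz":-0.269,"twist":0},
  {"dx":-0.14,"dy":0.136,"dz":-0.305,"twist":0},
  {"dx":-0.14,"dy":0.152,"dz":-0.34,"twist":0},
  {"dx":-0.14,"dy":0.167,"dz":-0.373,"twist":0},
  {"dx":-0.14,"dy":0.18,"dz":-0.401,"twist":0},
  {"dx":-0.14,"dy":0.188,"dz":-0.42,"twist":0},
  {"dx":-0.14,"dy":0.188,"dz":-0.42,"twist":0},
  {"dx":-0.14,"dy":0.188,"dz":-0.42,"twist":0},
  {"dx":-0.14,"dy":0.188,"dz":-0.42,"twist":0},
])

```text
t: 16.1
eef_pos: [0.4399, -0.316, 0.1969]
ee_rot: [0.617, 1.569, 2.559]
force: [-0.0, 0.3, -2.6]
width: 0.0294
```

```bash
python3 - <<'E'
from h import *
from station import arm
s=arm.get_state();m=arm.camera_model('wrist')
print(s['t'],s['eef_pos'],s['width'],s['force'])
a=arm.grab_frame('wrist')[:,:,::-1];cv2.imwrite('pics/w13.png',a)
go(s,[.44,-.316,.0615]);print(proj(m,[.44,-.316,.012]))
E
```

```text
16.1 [ 0.43991135 -0.31598316  0.19685387] 0.029391097394298734 [-0.03520433  0.25113433 -2.60709298]
[0.44, -0.316, 0.0615] -> [ 0.1354 -0.0002 -0.0002]
[313.96030963 209.13213824]
```

View pics/w13.png

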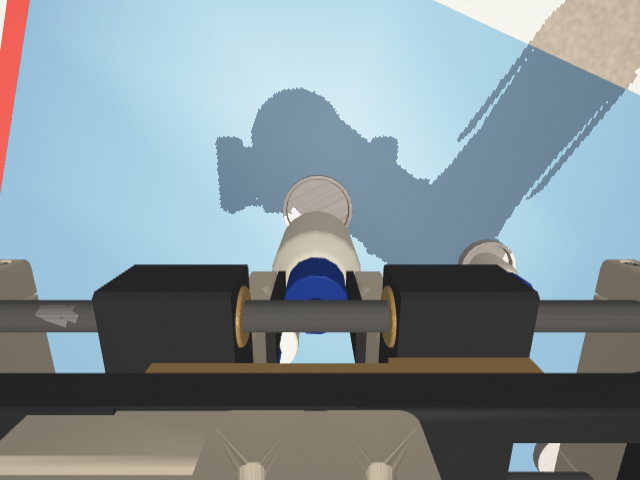

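The medium dish at (317,208) lines up with the bottle. Lowering.

Emit:
jog_arm([
  {"dx":0.035,"dy":0,"dz":0,"twist":0},
  {"dx":0.07,"dy":0,"dz":0,"twist":0},
  {"dx":0.095,"dy":0,"dz":0,"twist":0},
  {"dx":0.112,"dy":0,"dz":0,"twist":0},
  {"dx":0.122,"dy":0,"dz":0,"twist":0},
  {"dx":0.128,"dy":0,"dz":0,"twist":0},
  {"dx":0.131,"dy":0,"dz":0,"twist":0},
  {"dx":0.131,"dy":0,"dz":0,"twist":0},
  {"dx":0.131,"dy":0,"dz":0,"twist":0},
  {"dx":0.131,"dy":0,"dz":0,"twist":0},
])

```text
t: 16.98
eef_pos: [0.4413, -0.3165, 0.0676]
ee_rot: [-2.286, 1.569, -0.342]
force: [0.2, 1.0, -1.2]
width: 0.0295
```

```bash
python3 - <<'E'
from h import *
from station import arm
s=arm.get_state()
print(s['t'],s['eef_pos'],s['width'],s['force'])
a=arm.grab_frame('wrist')[:,:,::-1];b=arm.grab_frame('side')[:,:,::-1]
cv2.imwrite('pics/w14.png',np.hstack([cv2.resize(a[180:380,210:410],(400,400)),cv2.resize(b[110:210,350:450],(400,400))]))
E
```

```text
16.9833 [ 0.44125453 -0.31650643  0.06761365] 0.029488913282287917 [ 0.22933795  0.98298539 -1.15511108]
```

View pics/w14.png

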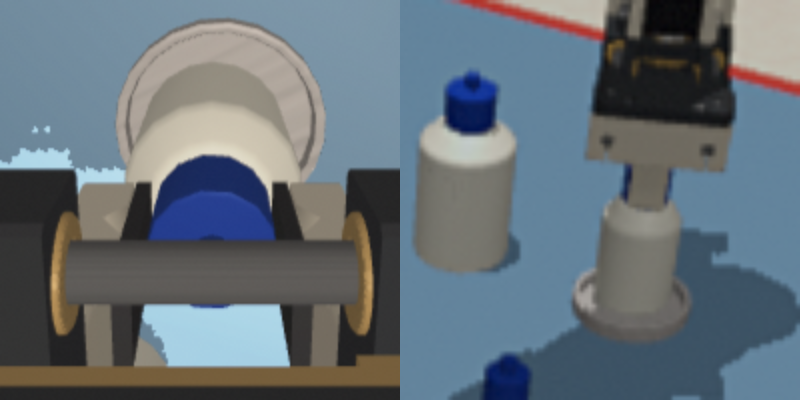

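Inside the dish with margin. Lowering the last few millimetres.

Emit:
jog_arm([
  {"dx":0.001,"dy":0,"dz":0.001,"twist":0},
  {"dx":0.002,"dy":0,"dz":0.001,"twist":0},
  {"dx":0.003,"dy":0,"dz":0.001,"twist":0},
  {"dx":0.004,"dy":0,"dz":0.001,"twist":0},
  {"dx":0.0045,"dy":0,"dz":0.001,"twist":0},
  {"dx":0.0045,"dy":0,"dz":0.001,"twist":0},
  {"dx":0.0045,"dy":0,"dz":0.001,"twist":0},
])

```text
t: 17.67
eef_pos: [0.44, -0.3154, 0.0619]
ee_rot: [1.02, 1.571, 2.963]
force: [0.0, -0.5, -2.0]
width: 0.0293
```

Emit:
jog_arm([
  {"dx":0.0005,"dy":0,"dz":0,"twist":0},
  {"dx":0.001,"dy":0,"dz":0,"twist":0},
  {"dx":0.001,"dy":0,"dz":0,"twist":0},
  {"dx":0.001,"dy":0,"dz":0,"twist":0},
])

```text
t: 18.0
eef_pos: [0.4403, -0.3154, 0.0615]
ee_rot: [-2.457, 1.57, -0.513]
force: [-1.5, 2.2, 4.6]
width: 0.0293
```

Contact: force went from −2 to +4.6 N. Releasing.

Emit:
jog_arm([
  {"dx":0,"dy":0,"dz":0,"twist":0},
  {"dx":0,"dy":0,"dz":0,"twist":0},
  {"dx":0,"dy":0,"dz":0,"twist":0},
  {"dx":0,"dy":0,"dz":0,"twist":0},
  {"dx":0,"dy":0,"dz":0,"twist":0},
  {"dx":-0.02,"dy":0,"dz":0,"twist":0},
  {"dx":-0.05,"dy":0,"dz":0,"twist":0},
  {"dx":-0.09,"dy":0,"dz":0,"twist":0},
  {"dx":-0.13,"dy":0,"dz":0,"twist":0},
  {"dx":-0.13,"dy":0,"dz":0,"twist":0},
  {"dx":-0.13,"dy":0,"dz":0,"twist":0},
], gripper=0.07)

```text
t: 18.92
eef_pos: [0.4416, -0.3159, 0.1937]
ee_rot: [-2.257, 1.565, -0.313]
force: [-0.3, -0.6, -0.8]
width: 0.0699
```

```bash
python3 - <<'E'
from h import *
from station import arm
s=arm.get_state()
print(s['t'],s['eef_pos'],s['width'],s['force'],s['q'])
a=arm.grab_frame('wrist')[:,:,::-1];b=arm.grab_frame('side')[:,:,::-1]
cv2.imwrite('pics/w15.png',np.hstack([cv2.resize(a,(533,400)),cv2.resize(b[120:220,380:440],(240,400))]))
go(s,[.5678,-.322,.19],[.5678,-.322,.0815])
E
```

```text
18.9167 [ 0.44157201 -0.31589531  0.19374807] 0.06986599282110369 [-0.33177293 -0.6316161  -0.82622765] [-2.59680046e-01  1.45129446e-01 -2.99131048e-01  3.34968368e-04
 -1.12092472e+00 -9.38348478e-01]
[0.5678, -0.322, 0.19] -> [ 0.0044 -0.1153 -0.0517]
[0.5678, -0.322, 0.0815] -> [ 0.1129 -0.1148 -0.0513]
```

View pics/w15.png

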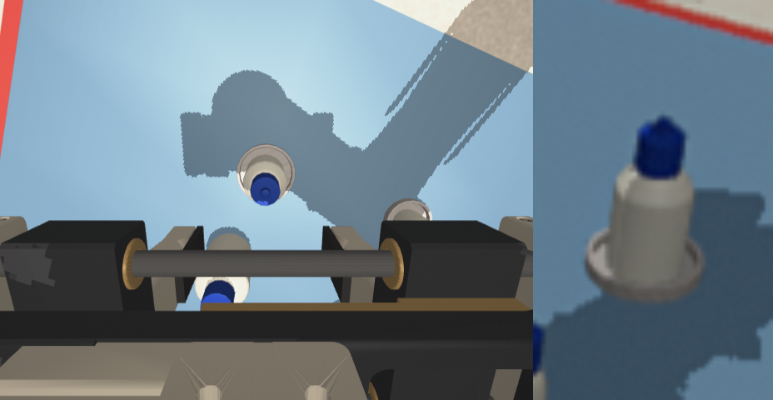

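Emit:
jog_arm([
  {"dx":0,"dy":-0.03,"dz":-0.013,"twist":0},
  {"dx":0,"dy":-0.06,"dz":-0.027,"twist":0},
  {"dx":0,"dy":-0.09,"dz":-0.04,"twist":0},
  {"dx":0,"dy":-0.11,"dz":-0.049,"twist":0},
  {"dx":0,"dy":-0.117,"dz":-0.052,"twist":0},
  {"dx":0,"dy":-0.117,"dz":-0.052,"twist":0},
  {"dx":0,"dy":-0.117,"dz":-0.052,"twist":0},
])

```text
t: 19.6
eef_pos: [0.567, -0.3208, 0.1889]
ee_rot: [0.892, 1.567, 2.836]
force: [-0.8, -0.0, 0.4]
width: 0.0701
```

```bash
python3 - <<'E'
from h import *
from station import arm
s=arm.get_state();m=arm.camera_model('wrist')
print(s['t'],s['eef_pos'],s['width'],s['force'])
a=arm.grab_frame('wrist')[:,:,::-1];cv2.imwrite('pics/w16.png',a)
go(s,[.5678,-.322,.081]);print(proj(m,[.5678,-.322,.132]))
E
```

```text
19.6 [ 0.56698084 -0.32077289  0.18890121] 0.07007965025347987 [-0.7776586  -0.01974249  0.3670162 ]
[0.5678, -0.322, 0.081] -> [ 0.1079 -0.0006 -0.0017]
[311.29173277 242.5375408 ]
```

View pics/w16.png

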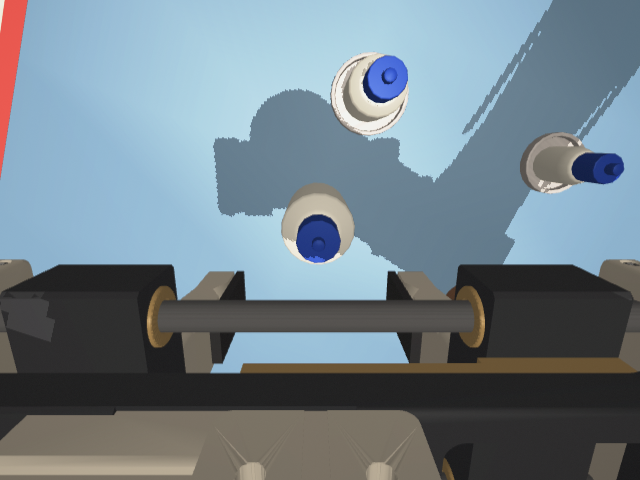

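The large bottle's nib is at (318,243), the same alignment as the medium grasp that worked. Descending straight down.

Emit:
jog_arm([
  {"dx":0.03,"dy":0,"dz":0,"twist":0},
  {"dx":0.06,"dy":0,"dz":0,"twist":0},
  {"dx":0.085,"dy":0,"dz":0,"twist":0},
  {"dx":0.099,"dy":0,"dz":0,"twist":0},
  {"dx":0.105,"dy":0,"dz":0,"twist":0},
  {"dx":0.108,"dy":0,"dz":0,"twist":0},
  {"dx":0.108,"dy":0,"dz":0,"twist":0},
  {"dx":0.108,"dy":0,"dz":0,"twist":0},
])

```text
t: 20.32
eef_pos: [0.5684, -0.3215, 0.0844]
ee_rot: [-2.327, 1.569, -0.383]
force: [0.5, 0.0, -1.4]
width: 0.0698
```

Emit:
jog_arm([
  {"dx":0,"dy":0,"dz":0,"twist":0},
  {"dx":0,"dy":0,"dz":0,"twist":0},
  {"dx":0,"dy":0,"dz":0,"twist":0},
  {"dx":0,"dy":0,"dz":0,"twist":0},
  {"dx":0,"dy":0,"dz":0,"twist":0},
  {"dx":0,"dy":0,"dz":0,"twist":0},
  {"dx":0,"dy":0,"dz":0,"twist":0},
  {"dx":0,"dy":0,"dz":0,"twist":0},
], gripper=0.015, newtons=30)

```text
t: 20.98
eef_pos: [0.5678, -0.3209, 0.083]
ee_rot: [0.376, 1.57, 2.32]
force: [0.0, 3.6, 2.0]
width: 0.033
```

```bash
python3 - <<'E'
from h import *
from station import arm
s=arm.get_state();m=arm.camera_model('wrist')
print(s['t'],s['eef_pos'],s['width'],s['force'])
a=arm.grab_frame('wrist')[:,:,::-1];cv2.imwrite('pics/w17.png',a)
go(s,[.568,-.322,.2],[.631,.1235,.2])
E
```

```text
20.9833 [ 0.56784487 -0.32092661  0.08300389] 0.0330171797912435 [0.00783102 3.55600381 2.04483059]
[0.568, -0.322, 0.2] -> [-0.117   0.0003 -0.001 ]
[0.631, 0.1235, 0.2] -> [-0.1169 -0.2207  0.3909]
```

View pics/w17.png

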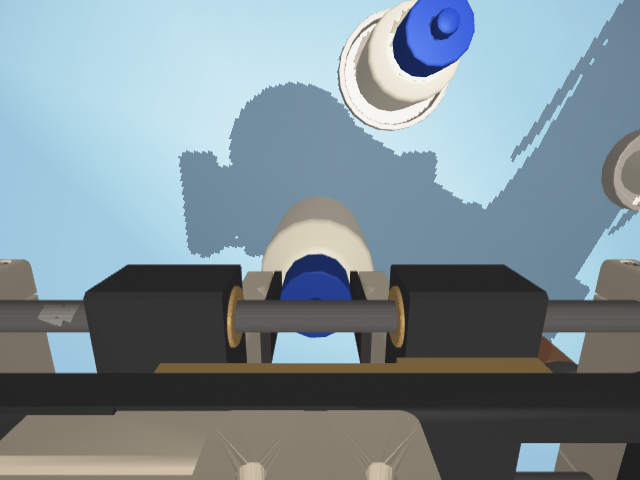

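Held at 33 mm on a 34 mm cap. Lifting and carrying to the large dish.

Emit:
jog_arm([
  {"dx":-0.025,"dy":0,"dz":0,"twist":0},
  {"dx":-0.06,"dy":0,"dz":0,"twist":0},
  {"dx":-0.095,"dy":0,"dz":0,"twist":0},
  {"dx":-0.115,"dy":0,"dz":0,"twist":0},
  {"dx":-0.12,"dy":-0.01,"dz":0.018,"twist":0},
  {"dx":-0.12,"dy":-0.026,"dz":0.046,"twist":0},
  {"dx":-0.12,"dy":-0.044,"dz":0.078,"twist":0},
  {"dx":-0.12,"dy":-0.062,"dz":0.11,"twist":0},
  {"dx":-0.12,"dy":-0.08,"dz":0.142,"twist":0},
  {"dx":-0.12,"dy":-0.098,"dz":0.174,"twist":0},
  {"dx":-0.12,"dy":-0.116,"dz":0.206,"twist":0},
  {"dx":-0.12,"dy":-0.134,"dz":0.238,"twist":0},
  {"dx":-0.12,"dy":-0.152,"dz":0.27,"twist":0},
  {"dx":-0.12,"dy":-0.17,"dz":0.302,"twist":0},
  {"dx":-0.12,"dy":-0.188,"dz":0.334,"twist":0},
  {"dx":-0.12,"dy":-0.204,"dz":0.362,"twist":0},
  {"dx":-0.12,"dy":-0.216,"dz":0.382,"twist":0},
  {"dx":-0.12,"dy":-0.221,"dz":0.391,"twist":0},
  {"dx":-0.12,"dy":-0.221,"dz":0.391,"twist":0},
  {"dx":-0.12,"dy":-0.221,"dz":0.391,"twist":0},
])

```text
t: 22.7
eef_pos: [0.6308, 0.1235, 0.202]
ee_rot: [1.602, 1.569, -2.737]
force: [0.0, 0.6, -3.5]
width: 0.0335
```

```bash
python3 - <<'E'
from h import *
from station import arm
a=arm.grab_frame('wrist')[:,:,::-1]
s=arm.get_state();m=arm.camera_model('wrist')
print(s['t'],s['eef_pos'],s['width'],s['force'])
cv2.imwrite('pics/w18.png',a)
go(s,[.631,.1235,.087]);print(proj(m,[.631,.1235,.012]))
E
```

```text
22.75 [0.63089352 0.12282049 0.20228305] 0.03348836948684529 [ 0.12808882 -0.93312317 -4.08683409]
[0.631, 0.1235, 0.087] -> [ 0.1153 -0.0005  0.0006]
[314.7534015  208.58453586]
```

View pics/w18.png

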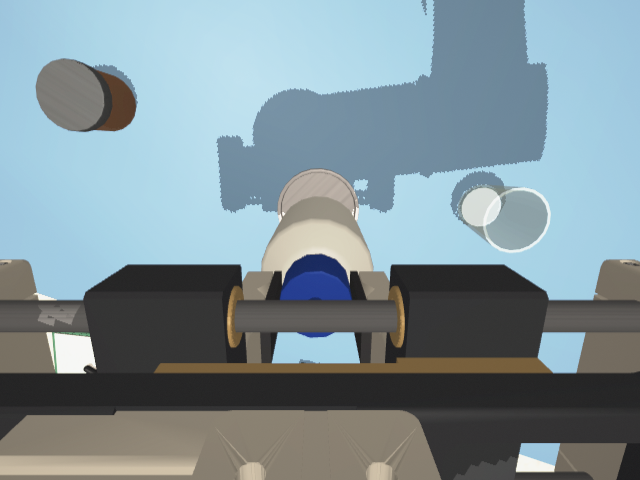

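The large dish, at (318,207), is under the bottle. The beaker at (515,218) and the jar at (75,95) are clear. Lowering.

Emit:
jog_arm([
  {"dx":0.03,"dy":0,"dz":0,"twist":0},
  {"dx":0.06,"dy":0,"dz":0,"twist":0},
  {"dx":0.08,"dy":0,"dz":0,"twist":0},
  {"dx":0.095,"dy":0,"dz":0,"twist":0},
  {"dx":0.103,"dy":0,"dz":0,"twist":0},
  {"dx":0.108,"dy":0,"dz":0,"twist":0},
  {"dx":0.11,"dy":0,"dz":0,"twist":0},
  {"dx":0.11,"dy":0,"dz":0,"twist":0},
  {"dx":0.11,"dy":0,"dz":0,"twist":0},
  {"dx":0.11,"dy":0,"dz":0,"twist":0},
])

```text
t: 23.58
eef_pos: [0.6321, 0.1237, 0.0941]
ee_rot: [-1.548, 1.569, 0.396]
force: [-0.6, 0.3, -4.1]
width: 0.0335
```

```bash
python3 - <<'E'
from h import *
from station import arm
s=arm.get_state()
print(s['t'],s['eef_pos'],s['width'],s['force'])
a=arm.grab_frame('wrist')[:,:,::-1];b=arm.grab_frame('side')[:,:,::-1]
cv2.imwrite('pics/w19.png',np.hstack([cv2.resize(a[180:380,210:410],(400,400)),cv2.resize(b[180:300,180:300],(400,400))]))
E
```

```text
23.5833 [0.63205244 0.12366082 0.09413029] 0.03345654504957189 [-0.61539482  0.30481218 -4.14622737]
```

View pics/w19.png

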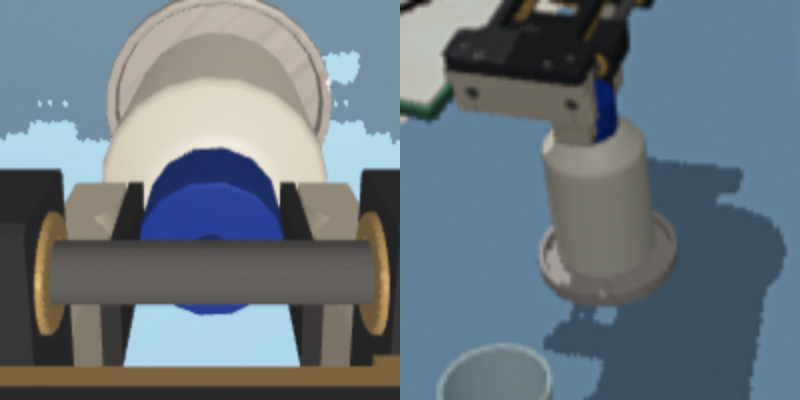

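Inside the dish. Final lowering.

Emit:
jog_arm([
  {"dx":0.0015,"dy":0,"dz":0,"twist":0},
  {"dx":0.003,"dy":0,"dz":0,"twist":0},
  {"dx":0.004,"dy":0,"dz":0,"twist":0},
  {"dx":0.005,"dy":0,"dz":0,"twist":0},
  {"dx":0.0055,"dy":0,"dz":0,"twist":0},
  {"dx":0.0055,"dy":0,"dz":0,"twist":0},
  {"dx":0.0055,"dy":0,"dz":0,"twist":0},
])

```text
t: 24.27
eef_pos: [0.6314, 0.1234, 0.0874]
ee_rot: [1.754, 1.571, -2.586]
force: [-0.2, 1.5, -3.5]
width: 0.0329
```

Emit:
jog_arm([
  {"dx":0.0005,"dy":0,"dz":0,"twist":0},
  {"dx":0.001,"dy":0,"dz":0,"twist":0},
  {"dx":0.001,"dy":0,"dz":0,"twist":0},
  {"dx":0.001,"dy":0,"dz":0,"twist":0},
])

```text
t: 24.6
eef_pos: [0.6317, 0.1236, 0.087]
ee_rot: [-1.664, 1.57, 0.28]
force: [-0.5, 0.7, 0.9]
width: 0.0331
```

Emit:
jog_arm([
  {"dx":0.0005,"dy":0,"dz":0,"twist":0},
  {"dx":0.0005,"dy":0,"dz":0,"twist":0},
  {"dx":0.0005,"dy":0,"dz":0,"twist":0},
])

```text
t: 24.85
eef_pos: [0.632, 0.1238, 0.0869]
ee_rot: [-1.65, 1.569, 0.294]
force: [-1.9, 1.0, 5.2]
width: 0.0332
```

Emit:
jog_arm([
  {"dx":0,"dy":0,"dz":0,"twist":0},
  {"dx":0,"dy":0,"dz":0,"twist":0},
  {"dx":0,"dy":0,"dz":0,"twist":0},
  {"dx":0,"dy":0,"dz":0,"twist":0},
  {"dx":0,"dy":0,"dz":0,"twist":0},
  {"dx":-0.02,"dy":0,"dz":0,"twist":0},
  {"dx":-0.05,"dy":0,"dz":0,"twist":0},
  {"dx":-0.09,"dy":0,"dz":0,"twist":0},
  {"dx":-0.13,"dy":0,"dz":0,"twist":0},
  {"dx":-0.13,"dy":0,"dz":0,"twist":0},
  {"dx":-0.13,"dy":0,"dz":0,"twist":0},
], gripper=0.07)

```text
t: 25.77
eef_pos: [0.6328, 0.124, 0.2193]
ee_rot: [-1.523, 1.565, 0.421]
force: [0.2, 1.0, -0.9]
width: 0.0697
```

```bash
python3 - <<'E'
from h import *
from station import arm
s=arm.get_state()
print(s['t'],s['eef_pos'],s['width'],s['force'])
a=arm.grab_frame('wrist')[:,:,::-1];b=arm.grab_frame('side')[:,:,::-1];t=arm.grab_frame('top')[:,:,::-1]
cv2.imwrite('pics/w20.png',cv2.resize(np.hstack([a,b]),(800,300)));cv2.imwrite('pics/t20.png',t);cv2.imwrite('pics/s20.png',b)
E
```

```text
25.7667 [0.63284185 0.12399989 0.21927822] 0.06967388194041194 [ 0.18524318  0.97215375 -0.91971927]
```

View pics/w20.png

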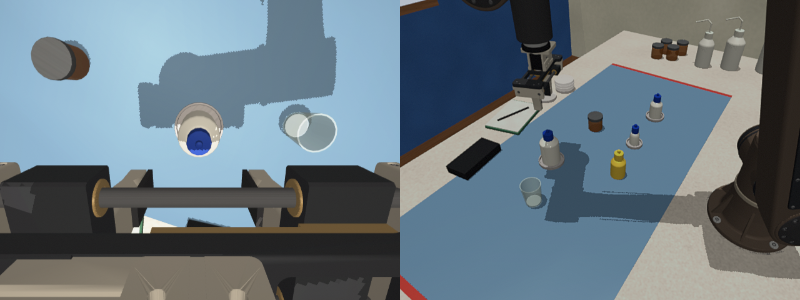

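View pics/t20.png

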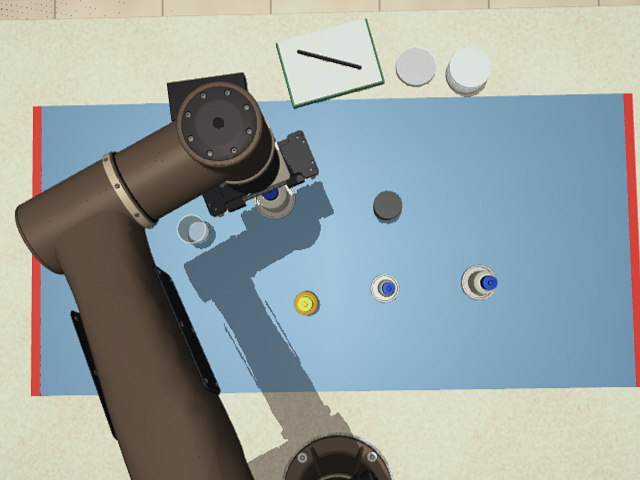

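All three bottles stand upright in their dishes. The jar (387,206), beaker (193,230) and yellow bottle (306,303) are at their original pixels.

```bash
python3 - <<'E'
from station import arm
print(arm.job_done())
E
```

```text
the job is handed in; nothing more can be done
None
```

All three bottles are in their matching dishes, placed small, then medium, then large, and the job was handed in at about 26 s of the 88 s allowed. In the last wrist, side and top views each bottle stands upright inside its dish. The jar, beaker and yellow bottle are at the same pixels as at the start, and the gripper was open and well clear.

- **First grasp missed:** the first attempt on the small bottle closed on air above its cap. The fingertips turned out to sit roughly 25–35 mm higher than the tool data say. The bottle did not move, and I used lower grasp heights for all three bottles.
- **Contact forces:** each bottle was set down until the dish floor took the load. The force read about 13 N for the small bottle and 5 N for the other two.
- **Camera disagreement:** the wrist camera was off sideways from the other views by about 3 px, and by 7 px at the large bottle. I went by the image alignment, and a 2 mm offset seen over the medium dish is well inside its clearance.

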